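# Masking tape from behind the paint bottles

## Task

Fetch the roll of masking tape from behind the three bottles on the plywood rack: first stand all three bottles upright in the white tray, then put the roll flat on the base of the tape spindle with the post through its hole, and only then stand each bottle back on the rack in the very place it came from. Never tip a bottle over, and leave the paint tin, the brush mug and the sanding block where they are.

Things in the scene. Friction and masses are not known exactly. Their poses are not given: they have to be found in the camera images.
- dropper: Slim round white dropper bottle with a paper label and a black pointed nozzle, loose, about 70 g. Straight body 36 mm across up to 70 mm, then shoulder and nozzle to 100 mm high. Origin: centre of its underside; z up.
- square_bottle: Grey square-section bottle with a paper label, loose, about 100 g. Body 40 x 40 mm and 70 mm high, with a round black cap 26 mm across on top, 90 mm high in all. Origin: centre of its underside; z up, x and y square to its flat sides. It starts turned by any angle.
- jar: Round amber glass jar with a paper label and a flat steel lid, loose, about 130 g, 44 mm across all the way up, 70 mm high. Origin: centre of its underside; z up.
- tape: Roll of pale masking tape lying flat, loose, about 50 g: outside 56 mm across, hole 35 mm across, 30 mm high. Origin: centre of its underside (in the hole); z up.
- rack: Plywood board 160 x 200 x 10 mm (x, y, z), fixed, new place and yaw each time. Origin: at table height, 5 mm to -x of its middle; x points to the low lip along its far edge (inner face at x = 79 mm, top 32 mm high), z up. Flush cork discs mark the places: bottles at (x, y) = (-35, 0), (20, 72), (20, -72) mm, roll at (30, 0), all within 3 mm. Which bottle is on which place varies.
- tray: Shallow empty square white tray, fixed, different place and yaw each time: 200 x 200 mm outside, walls 4 mm thick and 20 mm high, inner floor 4 mm above the table. Origin: centre of its underside; z up, x and y along its sides.
- spindle: Tape spindle, fixed, different place each time: a round aluminium base 90 mm across and 10 mm thick with an upright black post 12 mm across in its centre, rising to 49 mm above the table. Origin: centre of the base's underside; z up.
- paint_tin: Bystander: closed steel paint tin with a paper label, 68 mm across, 85 mm high, loose, standing beyond the work. Origin: centre of its underside.
- brush_mug: Bystander: white mug holding three brushes, 68 mm across, mug 85 mm and brushes up to 155 mm high, loose, standing beyond the work. Origin: centre of its underside.
- sanding_block: Bystander: cork sanding block 45 x 90 mm, 27 mm high, loose, lying beyond the work. Origin: centre of its underside.

How it is judged (in metres and radians):
On the way, in this order (a step that is already met when the one before it is completed fails the run):
1. all three bottles stand upright in the tray, and the tape roll has not yet been fetched (within 30 mm of its start) (x of dropper in the frame of tray between -0.09 and 0.09 m and y of dropper in the frame of tray between -0.09 and 0.09 m and z of each of dropper, square_bottle, jar in the frame of tray below 0.009 m and angle between each of dropper, square_bottle, jar's own z axis and vertical below 0.12 rad and linear speed of each of dropper, square_bottle, jar below 0.03 m/s and x of square_bottle in the frame of tray between -0.09 and 0.09 m and y of square_bottle in the frame of tray between -0.09 and 0.09 m and x of jar in the frame of tray between -0.09 and 0.09 m and y of jar in the frame of tray between -0.09 and 0.09 m and distance of tape from where it was at the start of the episode below 0.03 m), for 0.2 s.
2. the tape roll lies on the spindle's base, post through its hole, while all three bottles still stand in the tray (horizontal distance between tape and spindle below 0.013 m and z of tape in the frame of spindle below 0.015 m and angle between each of tape, dropper, square_bottle, jar's own z axis and vertical below 0.12 rad and linear speed of each of tape, dropper, square_bottle, jar below 0.03 m/s and x of dropper in the frame of tray between -0.09 and 0.09 m and y of dropper in the frame of tray between -0.09 and 0.09 m and z of each of dropper, square_bottle, jar in the frame of tray below 0.009 m and x of square_bottle in the frame of tray between -0.09 and 0.09 m and y of square_bottle in the frame of tray between -0.09 and 0.09 m and x of jar in the frame of tray between -0.09 and 0.09 m and y of jar in the frame of tray between -0.09 and 0.09 m), for 0.2 s.
At the end, for the whole second after the job is handed in: The roll lies flat on the spindle's base with the post through its hole (centres within 13 mm, underside no more than 5 mm above the base), and each bottle stands upright (within 7 degrees) within 15 mm of where it stood at the start; all at rest (horizontal distance between tape and spindle below 0.013 m and z of tape in the frame of spindle below 0.015 m and angle between each of tape, dropper, square_bottle, jar's own z axis and vertical below 0.12 rad and linear speed of each of tape, dropper, square_bottle, jar below 0.03 m/s and distance of each of dropper, square_bottle, jar from where it was at the start of the episode below 0.015 m); the robot touches nothing.
It fails at once if a bottle is tipped by more than 35 degrees (angle between any of dropper, square_bottle, jar's own z axis and vertical above 0.61 rad).
It fails at once if the paint tin, brush mug or sanding block is moved by more than 25 mm (distance of any of paint_tin, brush_mug, sanding_block from where it was at the start of the episode above 0.025 m).
It also fails if it takes over 136 s, if anything falls off the work surface, if the arm or the gripper's body presses on something with over 40 N, if the wrist force passes 120 N, or if a joint passes its speed limit or range.

## Robot

A 7-joint arm with a two-finger parallel gripper is mounted at the origin on the work surface. World frame = base frame: x ahead of the robot, y to its left, z up, the work surface at z = 0. Lengths are in m, angles in degrees, forces in N, time in s.
With the tool pointing down it reaches from about 0.425 to 0.875 m from the base axis. Payload 8.4 kg.
Tool frame: the origin (TCP) lies on the front face of the gripper's body, between the roots of the fingers; the fingertips stand 73 mm ahead of it and the grasp point (between the pads) lies 54 mm ahead of it; z points along the fingers, y is the line along which they close (so a half turn about z gives the same grasp; the last joint's range is limited). The gripper opens to 85 mm and grips with 20 to 120 N. Pads are 22 mm wide; open, the fingers measure 114 mm over their backs; the gripper's body (76 mm by 85 mm) begins 54 mm behind the grasp point. The pads swing forward as they close: fully open they stand 13 mm farther back than shut.
Start: joints at [-78.965, 19.091, 2.286, 83.961, -0.768, 76.965, -3.352], TCP at [0.187, 0.622, 0.304] pointing down, gripper open.
Joint ranges: [-147.57, 147.57], [-21.85, 119.76], [-74.77, 79.35], [14.55, 137.4], [-85.83, 265.84], [4.83, 119.75], [-152.11, 152.11]. Speed limits (degrees/s): [127.2, 127.2, 159.86, 159.86, 180, 180, 180].

## Interface

Orientations are given as a 3x3 rotation matrix whose columns are the frame's x, y, z axes.
In Python, from rig import telemetry, get_image, camera_info, manip gives the robot as it stands.
- The arm moves only by the tool apply_moves, never from a script. Its argument "deltas" is a list of rows, each a list of 5 numbers: the shift along the tool's x, y, z in cm, then the turn about the tool's z in degrees, then the finger opening in cm, from 0 to 8.54. In form: [[x, y, z, turn, jaw], ...]. A call has 1 to 12 rows; each row is the pose to reach, as a shift and turn from the pose commanded when the call began, along the tool's axes at that moment; what a row does not reach only later rows make up. A row lasts 1/12 s, in which the tool goes at most 41.7 mm and 7.16 degrees, less where a joint would pass 70% of its speed; a pose out of reach is approached as far as the arm can. A call with a gripper value outside its range is refused whole. The fingers move at their own pace and stop on an object; "squeeze" is the grip in N (left out, the last holds). Time passes only in rows, so rows that repeat a pose let the fingers close. It gives the time, the measured TCP pose, the force, the opening and the grip force at its end, in the units of the state.
- telemetry.get_obs(): the state, without advancing time (a new reading comes with each control period).
- get_image(name): name is "scene" or "top"; returns (picture, depth): 480x640x3 uint8, red, green, blue; 480x640 float32, m along the optical axis (not along the pixel's ray), 0 where there is no reading.
- camera_info(name): a dict with "intrinsics" (3x3 intrinsics, pixels), "dist_coeffs" ([k1, k2, p1, p2, k3] as OpenCV has them; the pictures are not rectified), "world_from_camera" (4x4, takes a point from camera to world coordinates). Camera axes: x right, y up, looking along -z (the intrinsics and any distortion apply to the point x, -y, -z); pixel columns grow to the right and rows downward; lengths in m; the calibration is good to about 2 mm. A picture is of the moment at which its call begins. camera_info takes no time and is no camera call.
- manip.close_job(): hands the job in; it is judged then, once.
The state is a dict: "time": time; "q": joint angles; "dq": joint speeds; "joint_torque": joint torques, N m; "tool_pos": TCP position; "orientation": TCP orientation; "wrist_force": force on the tool from outside, world axes, zero at the start; "torque": the same for the moment, N m; "opening": opening from 0.0 (shut) to 1.0 (fully open); "finger_force": force on a finger pad.
Only numpy, scipy, OpenCV 4.12 (cv2) and the standard library are available. Lean on these libraries where they do the work, as an engineer would, in place of code of your own. Each camera call takes 0.05 s, during which the arm holds its last target. There are 200 camera calls.

## Working session

There is one attempt and no reset: what is moved stays moved. The work goes in short steps, Python scripts to look and compute and a tool call to move; the robot and the scene stay as the last step left them, time stands still between calls to the robot, and variables do not carry over. Pictures are saved under pics/ and viewed, at most 14 in all, crops included, and the job is handed in when it is done.

Besides the shell and the picture viewer there is one more tool, called after "Emit:" as a command line: name --pt "numbers of a row" for each row, then --argument value for the rest. apply_moves: Moves the arm, as the interface text tells. Its arguments: {"type":"object","properties":{"deltas":{"type":"array"},"squeeze":{"type":"number"}},"required":["deltas"]}

```bash
mkdir -p pics; ls; python3 - <<'E'
from rig import telemetry, get_image, camera_info
import cv2,numpy as np
o=telemetry.get_obs();print(o['time'],o['tool_pos'],o['orientation'],o['opening'])
for n in('scene','top'):
    im,d=get_image(n);cv2.imwrite(f'pics/{n}0.png',im[...,::-1]);np.savez(f'{n}0.npz',im=im,d=d)
    c=camera_info(n);print(n,np.round(c['intrinsics'],1).tolist(),c['dist_coeffs'],np.round(c['world_from_camera'],3).tolist(),(d>0).mean())
E
```

```text
pics
0.0 [0.18690807 0.62218663 0.30302027] [[-9.57723143e-01  2.87691224e-01 -3.75405646e-04]
 [ 2.87691453e-01  9.57721832e-01 -1.58734668e-03]
 [-9.71315268e-05 -1.62823965e-03 -9.99998670e-01]] 1.0024914664640798
scene [[546.1, 0.0, 323.3], [0.0, 546.1, 249.4], [0.0, 0.0, 1.0]] [-0.02600977  0.          0.          0.          0.        ] [[0.055, -0.565, 0.823, 1.578], [0.999, 0.034, -0.043, -0.065], [-0.004, 0.824, 0.566, 0.728], [0.0, 0.0, 0.0, 1.0]] 0.9956966145833334
top [[442.6, 0.0, 312.8], [0.0, 442.6, 227.9], [0.0, 0.0, 1.0]] [0.02181039 0.         0.         0.         0.        ] [[-0.005, 0.986, -0.166, 0.465], [-1.0, -0.002, 0.013, -0.009], [0.012, 0.166, 0.986, 0.928], [0.0, 0.0, 0.0, 1.0]] 0.9960514322916667
```

View pics/top0.png

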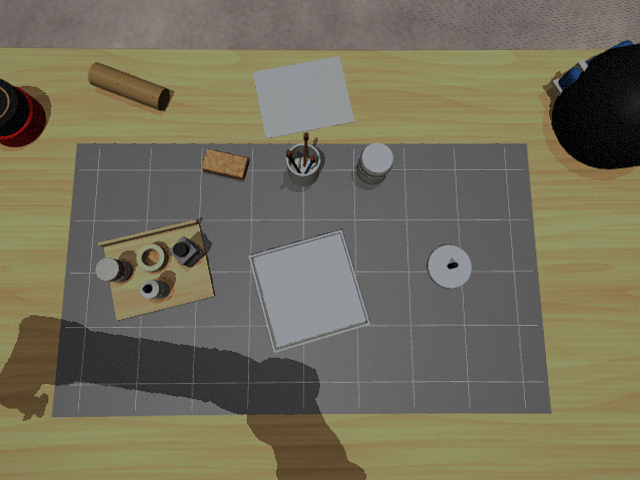

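View pics/scene0.png

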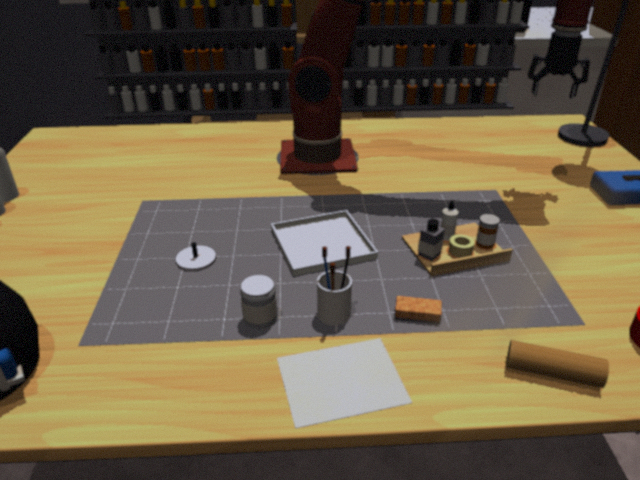

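Top view: jar (110,268), roll (151,257), square bottle (185,252) and dropper (152,289) on the rack; tray at (309,291), spindle at (450,266), bystanders along row 163. Next I measure.

```bash
cat > h.py <<'E'
import numpy as np,cv2
from rig import get_image,camera_info,telemetry
def grab(n):
    im,d=get_image(n);return im,d
def cloud(n,d):
    c=camera_info(n);K=np.array(c['intrinsics'],float);D=np.array(c['dist_coeffs'],float)
    h,w=d.shape;uv=np.stack(np.meshgrid(np.arange(w),np.arange(h)),-1).reshape(-1,1,2).astype(np.float64)
    xy=cv2.undistortPoints(uv,K,D).reshape(h,w,2)
    T=np.array(c['world_from_camera'])
    P=np.stack([xy[...,0]*d,-xy[...,1]*d,-d],-1)
    P=P@T[:3,:3].T+T[:3,3];P[d<=0]=np.nan
    return P
def ray(n,u,v,z):
    c=camera_info(n);K=np.array(c['intrinsics'],float);D=np.array(c['dist_coeffs'],float);T=np.array(c['world_from_camera'])
    p=cv2.undistortPoints(np.array(u_v(u,v)),K,D).reshape(-1,2)
    r=np.c_[p[:,0],-p[:,1],-np.ones(len(p))]@T[:3,:3].T
    return T[:3,3]+r*((z-T[2,3])/r[:,2])[:,None]
def u_v(u,v): return np.stack([np.atleast_1d(u),np.atleast_1d(v)],-1).reshape(-1,1,2).astype(np.float64)
E
python3 - <<'E'
from h import *
for n in('top','scene'):
    z=np.load(f'{n}0.npz');P=cloud(n,z['d']);np.save(f'P_{n}.npy',P)
    roi=(P[...,0]>.3)&(P[...,0]<.9)&(np.abs(P[...,1])<.55)&(P[...,2]<.2)
    print(n,'table z',np.nanmedian(P[...,2][roi]))
    H=P[...,2]
    for a,b in((.003,.015),(.015,.028),(.028,.05),(.05,.072),(.072,.088),(.088,.115)):
        m=(roi&(H>a)&(H<b)).astype(np.uint8)
        k,lab,st,_=cv2.connectedComponentsWithStats(m)
        for i in range(1,k):
            if st[i,4]>12:
                p=P[lab==i];print(a,b,st[i].tolist(),np.round(p.mean(0),4),np.round([*cv2.minEnclosingCircle(p[:,:2].astype(np.float32))][0],4),np.round(np.ptp(p,0),3))
im=cv2.imread('pics/top0.png')[205:335,85:225];cv2.imwrite('pics/rack.png',cv2.resize(im,None,fx=4.5,fy=4.5,interpolation=cv2.INTER_CUBIC))
E
```

```text
top table z 0.0015970859362750556
0.003 0.015 [161, 102, 7, 9, 25] [0.8899 0.3028 0.0092] [0.8894 0.303 ] [0.02  0.009 0.012]
0.003 0.015 [314, 111, 12, 9, 21] [ 0.8722 -0.0356  0.0039] [ 0.8717 -0.0369] [0.019 0.024 0.003]
0.003 0.015 [549, 110, 6, 20, 39] [ 0.8606 -0.5484  0.0084] [ 0.8614 -0.5476] [0.046 0.005 0.011]
0.003 0.015 [498, 143, 10, 5, 18] [ 0.8045 -0.4362  0.0039] [ 0.8035 -0.4366] [0.009 0.02  0.002]
0.003 0.015 [488, 147, 10, 5, 20] [ 0.7938 -0.4141  0.0037] [ 0.7952 -0.4143] [0.01  0.02  0.003]
0.003 0.015 [398, 149, 6, 8, 16] [ 0.7859 -0.2135  0.0039] [ 0.7863 -0.2153] [0.015 0.011 0.003]
0.003 0.015 [436, 148, 14, 10, 29] [ 0.7857 -0.3025  0.0037] [ 0.7838 -0.3043] [0.021 0.029 0.002]
0.003 0.015 [277, 150, 9, 10, 18] [0.7798 0.0486 0.0037] [0.7818 0.0456] [0.021 0.017 0.002]
0.003 0.015 [424, 151, 14, 11, 30] [ 0.7802 -0.2777  0.004 ] [ 0.7759 -0.2784] [0.024 0.028 0.003]
0.003 0.015 [451, 151, 7, 8, 20] [ 0.7822 -0.3296  0.0041] [ 0.7819 -0.3296] [0.016 0.013 0.002]
0.003 0.015 [411, 154, 4, 10, 13] [ 0.773  -0.2383  0.0041] [ 0.7731 -0.2373] [0.021 0.007 0.003]
[... 17634 characters left out ...]
.1485] [0.066 0.065 0.016]
0.072 0.088 [13, 315, 21, 39, 235] [ 0.8667 -0.544   0.08  ] [ 0.8591 -0.5471] [0.082 0.01  0.016]
0.088 0.115 [447, 200, 9, 12, 62] [0.4999 0.2879 0.0967] [0.5    0.2876] [0.02  0.017 0.024]
0.088 0.115 [428, 219, 12, 11, 104] [0.5731 0.229  0.0968] [0.5696 0.229 ] [0.03  0.025 0.014]
0.088 0.115 [324, 264, 5, 12, 37] [ 0.7347 -0.0154  0.1017] [ 0.7359 -0.0161] [0.007 0.008 0.026]
0.088 0.115 [343, 265, 5, 13, 37] [0.7419 0.0197 0.1016] [0.7428 0.0199] [0.008 0.008 0.026]
0.088 0.115 [331, 276, 4, 12, 36] [ 0.7741 -0.0059  0.1024] [ 0.7725 -0.0062] [0.007 0.006 0.024]
0.088 0.115 [9, 310, 22, 36, 390] [ 0.8667 -0.5461  0.1006] [ 0.8607 -0.5495] [0.077 0.009 0.026]
```

View pics/rack.png

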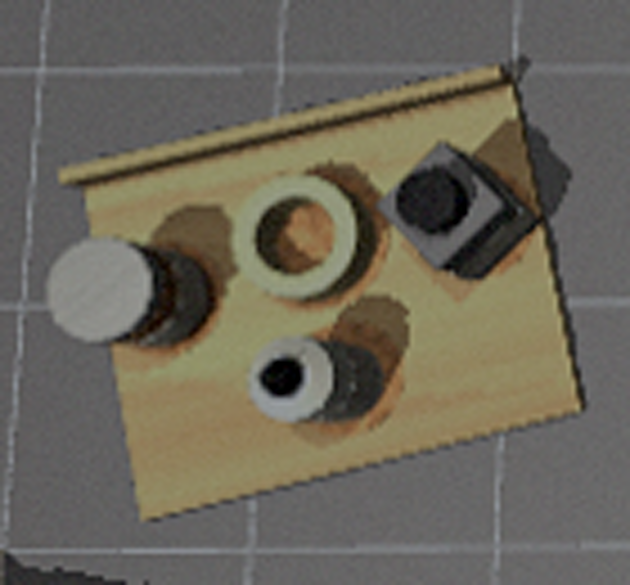

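The crop shows the jar on rack +y, the square bottle on -y (turned about 45°), the dropper in front and the roll clear in the middle. Next come the square bottle and tray yaws, plus a helper that computes the moves.

```bash
cat >> h.py <<'E'
def go(x,y,z,yaw,sym=True):
    "needed move in tool axes (cm, deg); yaw = world angle of tool y axis"
    o=telemetry.get_obs();R=np.array(o['orientation']);p=np.array(o['tool_pos'])
    d=R.T@(np.array([x,y,z])-p)*100
    cur=np.degrees(np.arctan2(R[1,1],R[0,1]));t=-(yaw-cur)
    t=(t+90)%180-90 if sym else (t+180)%360-180
    print('t%.2f'%o['time'],'pos',np.round(p,4),'yaw %.1f'%cur,'open %.3f'%o['opening'],'-> d',np.round(d,2),'turn %.1f'%t,'q7 %.0f'%o['q'][6])
E
python3 - <<'E'
from h import *
P=np.load('P_top.npy');H=P[...,2]
m=(P[...,0]>.52)&(P[...,0]<.61)&(P[...,1]>.19)&(P[...,1]<.27)&(H>.076)&(H<.105)
print('square',cv2.minAreaRect(P[m][:,:2].astype(np.float32)*1000))
m=(P[...,0]>.35)&(P[...,0]<.64)&(np.abs(P[...,1])<.16)&(H>.014)&(H<.026)
print('tray',cv2.minAreaRect(P[m][:,:2].astype(np.float32)*1000))
P2=np.load('P_scene.npy')
m=(P2[...,0]>.35)&(P2[...,0]<.64)&(np.abs(P2[...,1])<.16)&(P2[...,2]>.014)&(P2[...,2]<.026)
print('tray',cv2.minAreaRect(P2[m][:,:2].astype(np.float32)*1000))
go(.495,.287,.2,104.4)
E
```

```text
square ((566.1912841796875, 230.4928436279297), (40.48469161987305, 38.844425201416016), 45.744693756103516)
tray ((491.44921875, -10.340667724609375), (202.09873962402344, 200.46092224121094), 15.792457580566406)
tray ((494.1645202636719, -10.826622009277344), (208.68203735351562, 202.4700469970703), 15.780326843261719)
t0.10 pos [0.1869 0.6222 0.3031] yaw 73.3 open 1.001 -> d [-39.15 -23.23  10.35] turn -31.1 q7 -3
```

Emit:
apply_moves --pt "-10 -6 2 -10 6.5" --pt "-20 -12 5 -20 6.5" --pt "-39.1 -23.2 10.3 -31 6.5" --pt "-39.1 -23.2 10.3 -31 6.5" --pt "-39.1 -23.2 10.3 -31 6.5" --pt "-39.1 -23.2 10.3 -31 6.5" --pt "-39.1 -23.2 10.3 -31 6.5" --pt "-39.1 -23.2 10.3 -31 6.5" --pt "-39.1 -23.2 10.3 -31 6.5" --pt "-39.1 -23.2 10.3 -31 6.5" --pt "-39.1 -23.2 10.3 -31 6.5" --pt "-39.1 -23.2 10.3 -31 6.5" --squeeze 40

```text
time: 1.1
tool_pos: [0.4985, 0.2807, 0.1993]
orientation: [[-0.971, -0.239, 0.0], [-0.239, 0.971, -0.004], [0.001, -0.004, -1.0]]
wrist_force: [-0.3, -1.4, 0.1]
opening: 0.763
finger_force: 0.0
```

Emit:
apply_moves --pt "0 0 0 0 6.5" --pt "0 0 0 0 6.5" --pt "0 0 0 0 6.5" --pt "0 0 0 0 6.5" --pt "0 0 0 0 6.5"

```text
time: 1.52
tool_pos: [0.4939, 0.2891, 0.2011]
orientation: [[-0.969, -0.249, 0.0], [-0.249, 0.969, 0.0], [-0.0, 0.0, -1.0]]
wrist_force: [-0.0, 0.1, -0.7]
opening: 0.761
finger_force: 0.0
```

```bash
python3 - <<'E'
from h import *
go(.495,.287,.118,104.4)
im,d=grab('scene');cv2.imwrite('pics/s1.png',cv2.resize(im[120:320,360:600,::-1],None,fx=3,fy=3))
E
```

```text
t1.52 pos [0.4939 0.2891 0.2011] yaw 104.4 open 0.761 -> d [-0.05 -0.24  8.31] turn 0.0 q7 73
```

View pics/s1.png

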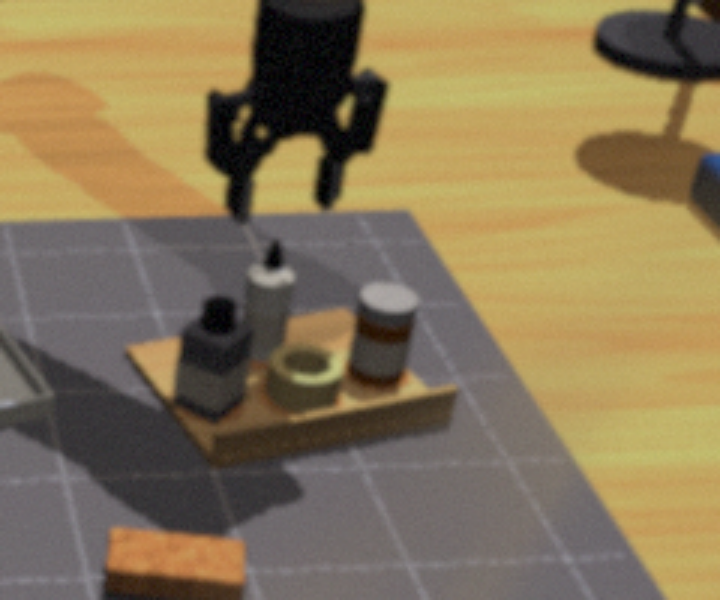

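The gripper (crop 280,150) sits over the dropper nozzle (275,255). I'll go down and grip.

Emit:
apply_moves --pt "0 -0.2 2 0 6.5" --pt "0 -0.2 4 0 6.5" --pt "0 -0.2 6 0 6.5" --pt "0 -0.2 7.5 0 6.5" --pt "0 -0.2 8.3 0 6.5" --pt "0 -0.2 8.3 0 5" --pt "0 -0.2 8.3 0 4" --pt "0 -0.2 8.3 0 3" --pt "0 -0.2 8.3 0 2" --pt "0 -0.2 8.3 0 2" --pt "0 -0.2 8.3 0 2" --pt "0 -0.2 8.3 0 2" --squeeze 40

```text
time: 2.57
tool_pos: [0.4957, 0.2862, 0.1188]
orientation: [[-0.969, -0.247, 0.001], [-0.247, 0.969, 0.001], [-0.001, 0.001, -1.0]]
wrist_force: [0.2, -0.2, 4.8]
opening: 0.408
finger_force: 41.5
```

```bash
python3 - <<'E'
from h import *
go(.521,.055,.18,104.4)
im,d=grab('scene');cv2.imwrite('pics/s2.png',cv2.resize(im[120:320,360:600,::-1],None,fx=3,fy=3))
E
```

```text
t2.57 pos [0.4957 0.2862 0.1188] yaw 104.3 open 0.408 -> d [  3.24 -23.03  -6.14] turn -0.1 q7 74
```

View pics/s2.png

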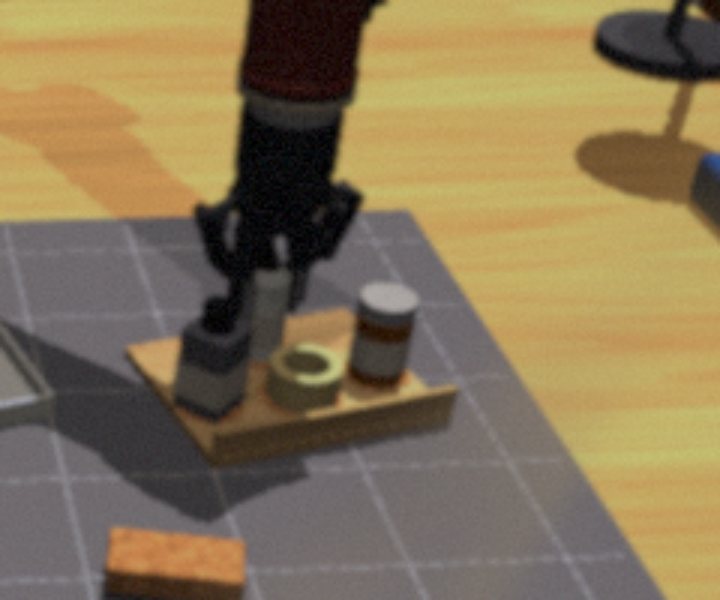

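Dropper gripped (opening matches 36 mm). I'll lift it and carry it.

Emit:
apply_moves --pt "0 0 -2 0 2" --pt "0 0 -4.5 0 2" --pt "0 0 -7 0 2" --pt "0.2 -1 -9 0 2" --pt "0.5 -3 -9 0 2" --pt "1 -6 -9 0 2" --pt "1.5 -9 -9 0 2" --pt "1.9 -12 -9 0 2" --pt "2.3 -15 -9 0 2" --pt "2.7 -18 -9 0 2" --pt "3 -21 -9 0 2" --pt "3.2 -23 -9 0 2"

```text
time: 3.62
tool_pos: [0.5208, 0.0517, 0.208]
orientation: [[-0.97, -0.244, -0.0], [-0.244, 0.97, -0.001], [0.0, -0.001, -1.0]]
wrist_force: [0.1, -0.9, -0.0]
opening: 0.41
finger_force: 41.1
```

Emit:
apply_moves --pt "0 0 0 0 2" --pt "0 0 0 0 2" --pt "0 0 2 0 2" --pt "0 0 4 0 2" --pt "0 0 6 0 2" --pt "0 0 8 0 2" --pt "0 0 8 0 2" --pt "0 0 8 0 2"

```text
time: 4.28
tool_pos: [0.5202, 0.0561, 0.1273]
orientation: [[-0.969, -0.248, -0.002], [-0.248, 0.969, -0.001], [0.002, 0.0, -1.0]]
wrist_force: [0.4, 0.8, -1.4]
opening: 0.411
finger_force: 41.0
```

```bash
python3 - <<'E'
from h import *
go(.521,.055,.1128,104.4)
im,d=grab('scene');cv2.imwrite('pics/s3.png',cv2.resize(im[120:320,220:460,::-1],None,fx=3,fy=3))
E
```

```text
t4.28 pos [0.5202 0.0561 0.1273] yaw 104.4 open 0.411 -> d [-0.06 -0.13  1.45] turn -0.0 q7 99
```

View pics/s3.png

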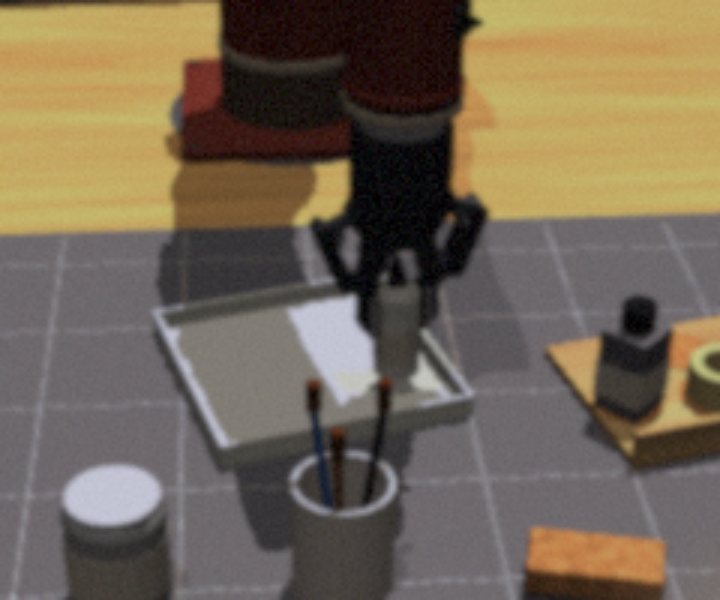

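The dropper hangs upright over the right side of the tray (crop 397,330). I'll lower, release, rise.

Emit:
apply_moves --pt "0 0 0.8 0 2" --pt "0 0 1.4 0 2" --pt "0 0 1.4 0 2" --pt "0 0 1.4 0 2" --pt "0 0 1.4 0 4.5" --pt "0 0 1.4 0 6" --pt "0 0 1.4 0 6" --pt "0 0 1.4 0 6" --pt "0 0 -1 0 6" --pt "0 0 -4 0 6" --pt "0 0 -8 0 6" --pt "0 0 -8 0 6.5"

```text
time: 5.33
tool_pos: [0.524, 0.0552, 0.2149]
orientation: [[-0.969, -0.246, 0.009], [-0.246, 0.969, 0.003], [-0.01, 0.0, -1.0]]
wrist_force: [1.6, 0.4, 0.5]
opening: 0.762
finger_force: 0.0
```

```bash
python3 - <<'E'
from h import *
go(.568,.2295,.2,45.7)
go(.568,.2295,.2,135.7)
E
```

```text
t5.33 pos [0.524  0.0552 0.2149] yaw 104.2 open 0.762 -> d [-8.54 15.81  1.57] turn 58.5 q7 97
t5.33 pos [0.524  0.0552 0.2149] yaw 104.2 open 0.762 -> d [-8.54 15.81  1.57] turn -31.5 q7 97
```

Emit:
apply_moves --pt "-1 2 0 7 6.5" --pt "-2 4 0 14 6.5" --pt "-3 6 0 21 6.5" --pt "-4 8 0.5 28 6.5" --pt "-5 10 1 35 6.5" --pt "-6.5 12 1.5 42 6.5" --pt "-7.5 14 1.5 49 6.5" --pt "-8.5 15.8 1.5 56 6.5" --pt "-8.5 15.8 1.5 58.5 6.5" --pt "-8.5 15.8 1.5 58.5 6.5" --pt "-8.5 15.8 1.5 58.5 6.5" --pt "-8.5 15.8 1.5 58.5 6.5"

```text
time: 6.33
tool_pos: [0.5644, 0.2282, 0.193]
orientation: [[-0.717, 0.697, 0.0], [0.697, 0.717, -0.0], [-0.0, -0.0, -1.0]]
wrist_force: [-0.9, -0.6, -0.2]
opening: 0.763
finger_force: 0.0
```

```bash
python3 - <<'E'
from h import *
go(.568,.2295,.11,45.7)
im,d=grab('scene');cv2.imwrite('pics/s4.png',cv2.resize(im[120:320,260:500,::-1],None,fx=3,fy=3))
E
```

```text
t6.33 pos [0.5644 0.2282 0.193 ] yaw 45.8 open 0.763 -> d [-0.16  0.34  8.3 ] turn 0.1 q7 27
```

View pics/s4.png

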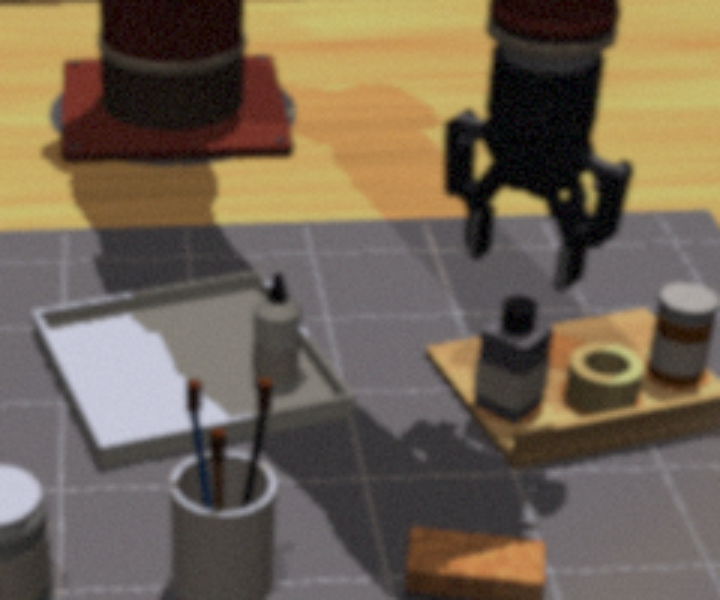

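The dropper stands upright in the tray (crop 277,345) and the gripper is poised over the square bottle (515,360) in line with its faces. I'll descend and grip.

Emit:
apply_moves --pt "-0.1 0.3 1 0 6.5" --pt "-0.1 0.3 3 0 6.5" --pt "-0.1 0.3 5 0 6.5" --pt "-0.1 0.3 7 0 6.5" --pt "-0.1 0.3 8.3 0 6.5" --pt "-0.1 0.3 8.3 0 6.5" --pt "-0.1 0.3 8.3 0 5" --pt "-0.1 0.3 8.3 0 4" --pt "-0.1 0.3 8.3 0 2" --pt "-0.1 0.3 8.3 0 2" --pt "-0.1 0.3 8.3 0 2" --pt "-0.1 0.3 8.3 0 2"

```text
time: 7.38
tool_pos: [0.5677, 0.2308, 0.111]
orientation: [[-0.717, 0.697, 0.001], [0.697, 0.717, 0.001], [-0.0, 0.002, -1.0]]
wrist_force: [-1.2, 0.7, 6.7]
opening: 0.459
finger_force: 41.4
```

```bash
python3 - <<'E'
from h import *
go(.551,-.051,.2,15.8)
E
```

```text
t7.38 pos [0.5677 0.2308 0.111 ] yaw 45.8 open 0.459 -> d [-18.46 -21.35  -8.93] turn 30.0 q7 29
```

Emit:
apply_moves --pt "0 0 -2 0 2" --pt "0 0 -5 0 2" --pt "0 0 -8 0 2" --pt "-0.5 -0.6 -11 0 2" --pt "-2 -2.3 -13 0 2" --pt "-4 -4.6 -13 0 2" --pt "-6 -6.9 -13 0 2" --pt "-8 -9.3 -13 0 2" --pt "-10 -11.6 -13 0 2" --pt "-12 -13.9 -13 0 2" --pt "-14 -16.2 -13 0 2" --pt "-16 -18.5 -13 0 2"

```text
time: 8.38
tool_pos: [0.5523, -0.0149, 0.24]
orientation: [[-0.717, 0.697, 0.0], [0.697, 0.717, 0.0], [0.0, 0.0, -1.0]]
wrist_force: [0.8, 0.8, -1.6]
opening: 0.464
finger_force: 40.9
```

Emit:
apply_moves --pt "-1.5 -1.8 0 0 2" --pt "-2.5 -2.8 0 0 2" --pt "-2.5 -2.8 2 0 2" --pt "-2.5 -2.8 5 0 2" --pt "-2.5 -2.8 8 0 2" --pt "-2.5 -2.8 10.5 0 2" --pt "-2.5 -2.8 12 0 2" --pt "-2.5 -2.8 12 0 2" --pt "-2.5 -2.8 12 0 2"

```text
time: 9.13
tool_pos: [0.5508, -0.0511, 0.1197]
orientation: [[-0.717, 0.697, -0.001], [0.697, 0.717, -0.0], [0.001, -0.001, -1.0]]
wrist_force: [-0.0, -0.1, -1.0]
opening: 0.466
finger_force: 40.8
```

```bash
python3 - <<'E'
from h import *
go(.551,-.051,.105,45.8)
E
```

```text
t9.13 pos [ 0.5508 -0.0511  0.1197] yaw 45.8 open 0.466 -> d [-0.01  0.02  1.47] turn -0.0 q7 57
```

Emit:
apply_moves --pt "0 0 0.8 0 2" --pt "0 0 1.4 0 2" --pt "0 0 1.4 0 2" --pt "0 0 1.4 0 2" --pt "0 0 1.4 0 4.5" --pt "0 0 1.4 0 6.5" --pt "0 0 1.4 0 6.5" --pt "0 0 1.4 0 6.5" --pt "0 0 -1 0 6.5" --pt "0 0 -4 0 6.5" --pt "0 0 -8 0 6.5" --pt "0 0 -11 0 7"

```text
time: 10.13
tool_pos: [0.5513, -0.0514, 0.2326]
orientation: [[-0.716, 0.698, 0.001], [0.698, 0.716, -0.0], [-0.001, 0.001, -1.0]]
wrist_force: [0.6, -0.0, 0.4]
opening: 0.821
finger_force: 0.0
```

```bash
python3 - <<'E'
from h import *
go(.532,.369,.2,14.4)
E
```

```text
t10.13 pos [ 0.5513 -0.0514  0.2326] yaw 45.7 open 0.821 -> d [30.73 28.76  3.24] turn 31.3 q7 53
```

Emit:
apply_moves --pt "2.5 2.4 0 6 7" --pt "5.5 5.1 0 12 7" --pt "8.5 8 0 18 7" --pt "11.5 10.8 0 24 7" --pt "14.5 13.6 0 31.3 7" --pt "17.5 16.4 0 31.3 7" --pt "20.5 19.2 0.5 31.3 7" --pt "23.5 22 1.5 31.3 7" --pt "26.5 24.8 2.5 31.3 7" --pt "29 27.2 3.2 31.3 7" --pt "30.7 28.7 3.2 31.3 7" --pt "30.7 28.7 3.2 31.3 7"

```text
time: 11.13
tool_pos: [0.5285, 0.3755, 0.1967]
orientation: [[-0.258, 0.966, -0.002], [0.966, 0.258, 0.001], [0.002, -0.001, -1.0]]
wrist_force: [-0.4, -0.1, 0.5]
opening: 0.819
finger_force: 0.0
```

Emit:
apply_moves --pt "0 0 0 0 7" --pt "0 0 0 0 7" --pt "0 0 0 0 7"

```text
time: 11.38
tool_pos: [0.5321, 0.367, 0.1983]
orientation: [[-0.248, 0.969, 0.001], [0.969, 0.248, -0.0], [-0.0, 0.0, -1.0]]
wrist_force: [-0.6, -0.8, -0.5]
opening: 0.82
finger_force: 0.0
```

```bash
python3 - <<'E'
from h import *
go(.532,.369,.108,14.4)
im,d=grab('scene');cv2.imwrite('pics/s5.png',cv2.resize(im[140:320,260:560,::-1],None,fx=2.6,fy=2.6))
E
```

```text
t11.38 pos [0.5321 0.367  0.1983] yaw 14.4 open 0.820 -> d [0.2  0.04 9.03] turn -0.0 q7 -16
```

View pics/s5.png

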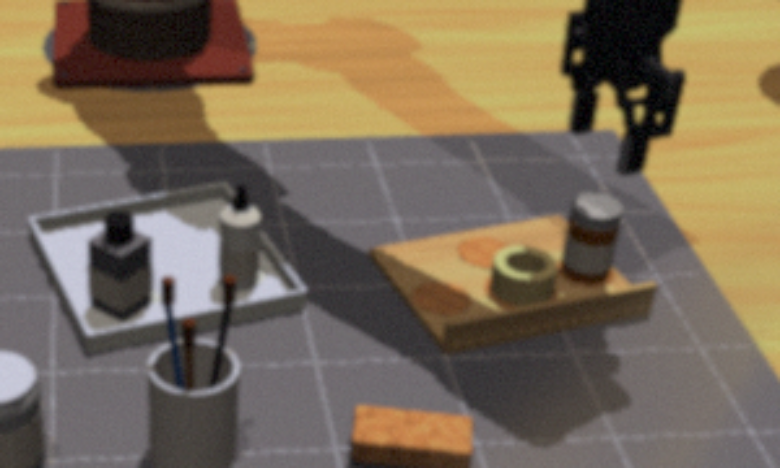

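Square bottle (120,260) and dropper (240,245) both stand in the tray and the jar is under the gripper (592,235). I'll grip the jar.

Emit:
apply_moves --pt "0.2 0 1 0 7" --pt "0.2 0 3 0 7" --pt "0.2 0 5 0 7" --pt "0.2 0 7 0 7" --pt "0.2 0 8.5 0 7" --pt "0.2 0 9 0 7" --pt "0.2 0 9 0 6" --pt "0.2 0 9 0 5" --pt "0.2 0 9 0 4" --pt "0.2 0 9 0 2.5" --pt "0.2 0 9 0 2.5" --pt "0.2 0 9 0 2.5" --squeeze 45

```text
time: 12.43
tool_pos: [0.5314, 0.371, 0.1091]
orientation: [[-0.25, 0.968, 0.001], [0.968, 0.25, 0.001], [0.001, 0.002, -1.0]]
wrist_force: [0.5, 0.6, 5.0]
opening: 0.508
finger_force: 46.2
```

```bash
python3 - <<'E'
from h import *
go(.464,-.019,.102,14.4)
E
```

```text
t12.43 pos [0.5314 0.371  0.1091] yaw 14.5 open 0.508 -> d [-36.08 -16.27   0.65] turn 0.1 q7 -15
```

Emit:
apply_moves --pt "0 0 -2 0 2.5" --pt "0 0 -5 0 2.5" --pt "0 0 -8 0 2.5" --pt "-1 -0.4 -11 0 2.5" --pt "-4 -1.8 -12 0 2.5" --pt "-7 -3.2 -12 0 2.5" --pt "-10 -4.5 -12 0 2.5" --pt "-13 -5.9 -12 0 2.5" --pt "-16 -7.2 -12 0 2.5" --pt "-19 -8.6 -12 0 2.5" --pt "-22 -9.9 -12 0 2.5" --pt "-25 -11.3 -12 0 2.5"

```text
time: 13.43
tool_pos: [0.4833, 0.0989, 0.228]
orientation: [[-0.25, 0.968, 0.0], [0.968, 0.25, 0.001], [0.0, 0.0, -1.0]]
wrist_force: [1.2, 0.4, -1.6]
opening: 0.503
finger_force: 46.1
```

Emit:
apply_moves --pt "-3 -1.4 0 0 2.5" --pt "-6 -2.7 0 0 2.5" --pt "-9 -4.1 0 0 2.5" --pt "-11.1 -5 0 0 2.5" --pt "-11.1 -5 0 0 2.5" --pt "-11.1 -5 2 0 2.5" --pt "-11.1 -5 5 0 2.5" --pt "-11.1 -5 8 0 2.5" --pt "-11.1 -5 10 0 2.5" --pt "-11.1 -5 11 0 2.5" --pt "-11.1 -5 11 0 2.5" --pt "-11.1 -5 11 0 2.5"

```text
time: 14.43
tool_pos: [0.4634, -0.0195, 0.1183]
orientation: [[-0.25, 0.968, -0.0], [0.968, 0.25, -0.0], [-0.0, -0.0, -1.0]]
wrist_force: [0.3, -0.2, 0.4]
opening: 0.506
finger_force: 46.2
```

```bash
python3 - <<'E'
from h import *
go(.464,-.019,.1031,14.4)
E
```

```text
t14.43 pos [ 0.4634 -0.0195  0.1183] yaw 14.5 open 0.506 -> d [0.04 0.07 1.52] turn 0.1 q7 19
```

Emit:
apply_moves --pt "0 0 0.8 0 2.5" --pt "0 0 1.45 0 2.5" --pt "0 0 1.45 0 2.5" --pt "0 0 1.45 0 2.5" --pt "0 0 1.45 0 5" --pt "0 0 1.45 0 6.5" --pt "0 0 1.45 0 6.5" --pt "0 0 1.45 0 6.5" --pt "0 0 -1 0 6.5" --pt "0 0 -4 0 6.5" --pt "0 0 -8 0 6.5" --pt "0 0 -11 0 8"

```text
time: 15.43
tool_pos: [0.4634, -0.0202, 0.2304]
orientation: [[-0.249, 0.968, 0.001], [0.968, 0.249, -0.0], [-0.001, 0.001, -1.0]]
wrist_force: [1.1, -0.1, -0.5]
opening: 0.884
finger_force: 0.0
```

```bash
python3 - <<'E'
from h import *
go(.5585,.3045,.2,104.4)
E
```

```text
t15.43 pos [ 0.4634 -0.0202  0.2304] yaw 14.4 open 0.884 -> d [29.07 17.3   3.04] turn -90.0 q7 11
```

Emit:
apply_moves --pt "2 1.2 0 7 8" --pt "4.5 2.7 0 14 8" --pt "7 4.2 0 21 8" --pt "9.5 5.7 0 28 8" --pt "12 7.1 0 35 8" --pt "14.5 8.6 0 42 8" --pt "17 10.1 0 49 8" --pt "19.5 11.6 0.5 56 8" --pt "22.5 13.4 1 63 8" --pt "25.5 15.2 2 70 8" --pt "28 16.7 3 70 8" --pt "29.1 17.3 3 70 8"

```text
time: 16.43
tool_pos: [0.5568, 0.3101, 0.1953]
orientation: [[0.822, 0.57, -0.002], [0.57, -0.822, -0.001], [-0.002, -0.001, -1.0]]
wrist_force: [-1.3, -0.5, -0.9]
opening: 0.937
finger_force: 0.0
```

Emit:
apply_moves --pt "0 0 0 0 8" --pt "0 0 0 0 8" --pt "0 0 0 0 8" --pt "0 0 0 0 8"

```text
time: 16.77
tool_pos: [0.5584, 0.3035, 0.1986]
orientation: [[0.826, 0.564, 0.0], [0.564, -0.826, 0.0], [0.0, 0.0, -1.0]]
wrist_force: [-0.1, -0.4, 0.4]
opening: 0.935
finger_force: 0.0
```

```bash
python3 - <<'E'
from h import *
go(.5585,.3045,.083,-55.6)
im,d=grab('scene');cv2.imwrite('pics/s6.png',cv2.resize(im[140:320,260:560,::-1],None,fx=2.6,fy=2.6))
E
```

```text
t16.77 pos [0.5584 0.3035 0.1986] yaw -55.6 open 0.935 -> d [ 0.06 -0.08 11.56] turn -0.0 q7 -77
```

View pics/s6.png

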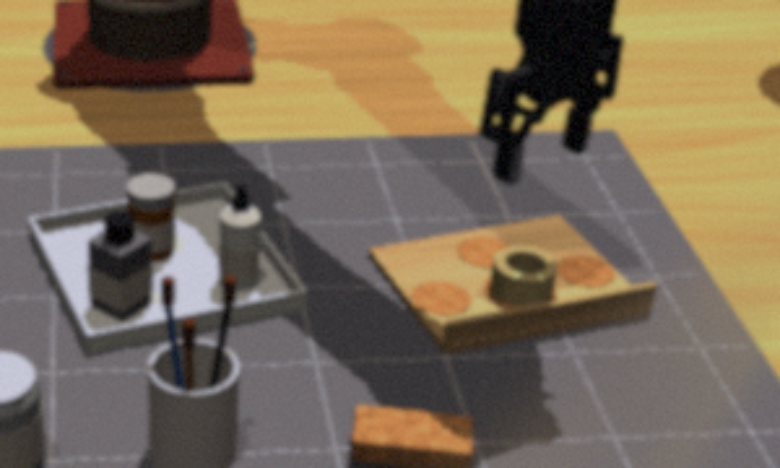

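All three bottles stand in the tray (120,260; 150,215; 240,245) and the roll is alone on the rack (522,275). I'll grip the roll.

Emit:
apply_moves --pt "0 -0.1 2 0 8" --pt "0 -0.1 5 0 8" --pt "0 -0.1 8 0 8" --pt "0 -0.1 10.3 0 8" --pt "0 -0.1 11.3 0 8" --pt "0 -0.1 11.3 0 8" --pt "0 -0.1 11.3 0 7" --pt "0 -0.1 11.3 0 6" --pt "0 -0.1 11.3 0 5" --pt "0 -0.1 11.3 0 4" --pt "0 -0.1 11.3 0 4" --pt "0 -0.1 11.3 0 4" --squeeze 35

```text
time: 17.82
tool_pos: [0.5585, 0.3065, 0.0874]
orientation: [[0.824, 0.566, 0.002], [0.566, -0.824, 0.002], [0.003, -0.0, -1.0]]
wrist_force: [-1.5, -1.5, 4.3]
opening: 0.655
finger_force: 36.4
```

```bash
python3 - <<'E'
from h import *
go(.541,-.304,.165,-55.6)
E
```

```text
t17.82 pos [0.5585 0.3065 0.0874] yaw -55.5 open 0.655 -> d [-35.97  49.34  -7.88] turn 0.1 q7 -74
```

Emit:
apply_moves --pt "0 0 -2 0 4" --pt "0 0 -5 0 4" --pt "0 0 -8 0 4" --pt "-1 1.4 -11 0 4" --pt "-2.7 3.7 -12.5 0 4" --pt "-4.6 6.3 -12.5 0 4" --pt "-6.5 8.9 -12.5 0 4" --pt "-8.4 11.5 -12.5 0 4" --pt "-10.3 14.1 -12.5 0 4" --pt "-12.2 16.7 -12.5 0 4" --pt "-14.1 19.3 -12.5 0 4" --pt "-16 21.9 -12.5 0 4"

```text
time: 18.82
tool_pos: [0.5497, 0.0335, 0.2116]
orientation: [[0.824, 0.566, 0.002], [0.566, -0.824, 0.001], [0.003, 0.0, -1.0]]
wrist_force: [0.8, -1.0, -1.0]
opening: 0.653
finger_force: 37.4
```

Emit:
apply_moves --pt "-1.9 2.6 0 0 4" --pt "-3.8 5.2 0 0 4" --pt "-5.7 7.8 0 0 4" --pt "-7.6 10.4 0 0 4" --pt "-9.5 13 0 0 4" --pt "-11.4 15.6 0 0 4" --pt "-13.3 18.2 0 0 4" --pt "-15.2 20.8 0 0 4" --pt "-17.1 23.4 0 0 4" --pt "-18.8 25.8 0 0 4" --pt "-20 27.4 0 0 4" --pt "-20 27.4 0 0 4"

```text
time: 19.82
tool_pos: [0.5382, -0.3096, 0.2118]
orientation: [[0.828, 0.561, 0.002], [0.561, -0.828, -0.003], [-0.0, 0.004, -1.0]]
wrist_force: [-0.9, -0.7, -0.5]
opening: 0.652
finger_force: 37.4
```

Emit:
apply_moves --pt "0 0 1 0 4" --pt "0 0 3 0 4" --pt "0 0 4.5 0 4" --pt "0 0 4.5 0 4" --pt "0 0 4.5 0 4"

```text
time: 20.23
tool_pos: [0.5399, -0.3025, 0.1646]
orientation: [[0.823, 0.567, -0.001], [0.567, -0.823, 0.001], [-0.0, -0.001, -1.0]]
wrist_force: [1.2, 0.6, 0.1]
opening: 0.65
finger_force: 37.4
```

```bash
python3 - <<'E'
from h import *
go(.541,-.304,.087,-55.6)
im,d=grab('scene');cv2.imwrite('pics/s7.png',cv2.resize(im[140:320,100:340,::-1],None,fx=3,fy=3));P=cloud('scene',d)
P0=np.load('P_scene.npy')
imt,dt=grab('top')
np.savez('t7.npz',s=im,sd=d,t=imt,td=dt)
# roll colour (pale yellow) above .06
for n,i,Q in(('scene',im,P),('top',imt,cloud('top',dt))):
    h=cv2.cvtColor(i,cv2.COLOR_RGB2HSV)
    m=(np.abs(Q[...,0]-.54)<.05)&(np.abs(Q[...,1]+.304)<.05)&(Q[...,2]>.06)&(Q[...,2]<.125)&(h[...,1]>40)&(h[...,2]>70)
    q=Q[m];print(n,m.sum(),np.round(q.min(0),3),np.round(q.max(0),3)) if m.sum() else print(n,0)
E
```

```text
t20.23 pos [ 0.5399 -0.3025  0.1646] yaw -55.4 open 0.650 -> d [0.01 0.2  7.76] turn 0.2 q7 -14
scene 213 [ 0.515 -0.329  0.088] [ 0.571 -0.278  0.119]
top 103 [ 0.512 -0.316  0.115] [ 0.565 -0.277  0.122]
```

View pics/s7.png

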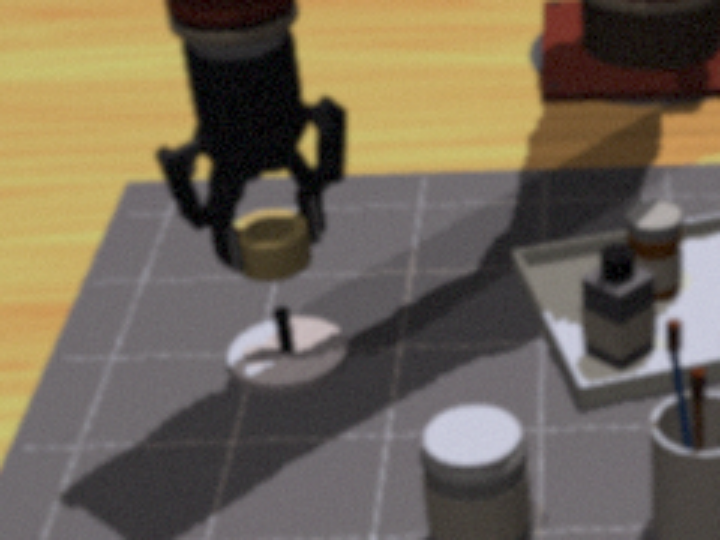

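The roll is held level (275,245) straight above the spindle post (285,330). I'll lower it over the post and release.

Emit:
apply_moves --pt "0 0.1 1.5 0 4" --pt "0 0.1 3 0 4" --pt "0 0.1 4.5 0 4" --pt "0 0.1 6 0 4" --pt "0 0.1 7.2 0 4" --pt "0 0.1 7.6 0 4" --pt "0 0.1 7.6 0 4" --pt "0 0.1 7.6 0 4" --pt "0 0.1 7.6 0 6" --pt "0 0.1 7.6 0 7.5" --pt "0 0.1 7.6 0 7.5" --pt "0 0.1 7.6 0 7.5"

```text
time: 21.33
tool_pos: [0.5405, -0.3049, 0.0892]
orientation: [[0.824, 0.566, 0.0], [0.566, -0.824, -0.0], [0.0, 0.0, -1.0]]
wrist_force: [0.4, 0.7, -0.0]
opening: 0.877
finger_force: 0.0
```

Emit:
apply_moves --pt "0 0 -2 0 7.5" --pt "0 0 -5 0 7.5" --pt "0 0 -8 0 7.5" --pt "0 0 -11 0 7.5" --pt "0 0 -14 0 7.5" --pt "0 0 -14 0 6.5" --pt "0 0 -14 0 6.5"

```text
time: 21.92
tool_pos: [0.541, -0.3052, 0.2308]
orientation: [[0.824, 0.566, 0.004], [0.566, -0.824, -0.001], [0.002, 0.003, -1.0]]
wrist_force: [-0.4, 0.1, -0.8]
opening: 0.761
finger_force: 0.0
```

```bash
python3 - <<'E'
from h import *
go(.464,-.0195,.23,14.4)
im,d=grab('scene');cv2.imwrite('pics/s8.png',cv2.resize(im[140:320,100:400,::-1],None,fx=2.6,fy=2.6));P=cloud('scene',d)
imt,dt=grab('top')
for n,Q in(('scene',P),('top',cloud('top',dt))):
    m=(np.abs(Q[...,0]-.54)<.05)&(np.abs(Q[...,1]+.304)<.05)&(Q[...,2]>.034)&(Q[...,2]<.043);q=Q[m]
    print(n,m.sum(),q.min(0).round(3),q.max(0).round(3))
    for nm,x,y in(('drop',.521,.055),('sq',.551,-.051),('jar',.464,-.019)):
        m=(np.hypot(Q[...,0]-x,Q[...,1]-y)<.035)&(Q[...,2]>.06)&(Q[...,2]<.12);q=Q[m];print(nm,(q.min(0)/2+q.max(0)/2).round(3),q[:,2].max().round(3))
E
```

```text
t21.92 pos [ 0.541  -0.3052  0.2308] yaw -55.5 open 0.761 -> d [  9.83 -27.91   0.03] turn -69.9 q7 -16
scene 242 [ 0.516 -0.333  0.034] [ 0.571 -0.278  0.043]
drop [0.527 0.057 0.082] 0.103
sq [ 0.56  -0.05   0.079] 0.097
jar [ 0.468 -0.019  0.069] 0.078
top 267 [ 0.512 -0.331  0.034] [ 0.567 -0.278  0.043]
drop [0.519 0.057 0.087] 0.107
sq [ 0.55 -0.05  0.08] 0.099
jar [ 0.463 -0.02   0.075] 0.08
```

View pics/s8.png

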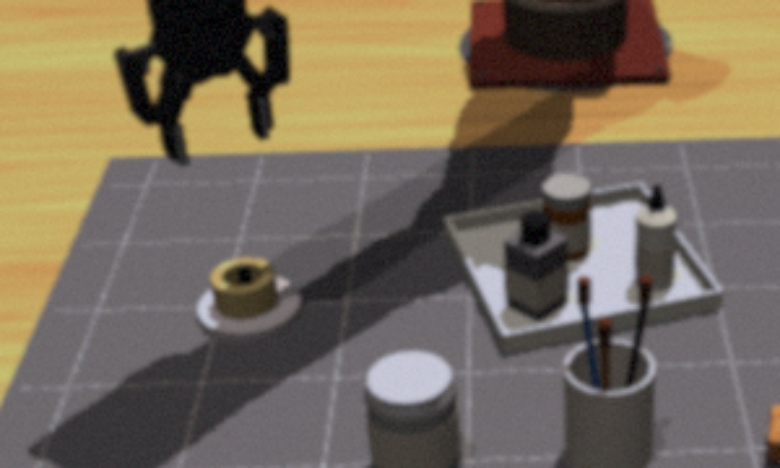

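The roll lies flat on the spindle base with the post in its hole (243,280), and the bottles stand in the tray. The jar goes back first.

Emit:
apply_moves --pt "1 -2.8 0 -7 6.5" --pt "2 -5.6 0 -14 6.5" --pt "3 -8.4 0 -21 6.5" --pt "4 -11.2 0 -28 6.5" --pt "5 -14 0 -35 6.5" --pt "6 -16.8 0 -42 6.5" --pt "7 -19.6 0 -49 6.5" --pt "8 -22.4 0 -56 6.5" --pt "9 -25.2 0 -63 6.5" --pt "9.8 -27.9 0 -69.9 6.5" --pt "9.8 -27.9 0 -69.9 6.5" --pt "9.8 -27.9 0 -69.9 6.5"

```text
time: 23.02
tool_pos: [0.4623, -0.0179, 0.2279]
orientation: [[-0.251, 0.968, -0.002], [0.968, 0.251, -0.0], [0.0, -0.002, -1.0]]
wrist_force: [-0.1, -0.6, -0.6]
opening: 0.762
finger_force: 0.0
```

Emit:
apply_moves --pt "0 0 0 0 6.5" --pt "0 0 0 0 6.5" --pt "0 0 0 0 6.5"

```text
time: 23.27
tool_pos: [0.4633, -0.0204, 0.2286]
orientation: [[-0.246, 0.969, -0.001], [0.969, 0.246, -0.001], [-0.0, -0.001, -1.0]]
wrist_force: [-0.6, 0.6, -0.4]
opening: 0.759
finger_force: 0.0
```

```bash
python3 - <<'E'
from h import *
go(.4638,-.0195,.1035,14.4)
E
```

```text
t23.27 pos [ 0.4633 -0.0204  0.2286] yaw 14.2 open 0.759 -> d [ 0.08  0.08 12.51] turn -0.2 q7 11
```

Emit:
apply_moves --pt "0 0 2 0 6.5" --pt "0 0 5 0 6.5" --pt "0 0 8 0 6.5" --pt "0 0 11 0 6.5" --pt "0 0 12.5 0 6.5" --pt "0 0 12.5 0 6.5" --pt "0 0 12.5 0 5" --pt "0 0 12.5 0 4" --pt "0 0 12.5 0 2.5" --pt "0 0 12.5 0 2.5" --pt "0 0 12.5 0 2.5" --pt "0 0 12.5 0 2.5" --squeeze 45

```text
time: 24.27
tool_pos: [0.4639, -0.0193, 0.105]
orientation: [[-0.248, 0.969, 0.002], [0.969, 0.248, 0.001], [0.0, 0.002, -1.0]]
wrist_force: [-0.7, -0.2, 7.3]
opening: 0.506
finger_force: 46.0
```

Emit:
apply_moves --pt "0 0 -2 0 2.5" --pt "0 0 -5 0 2.5" --pt "0 0 -8 0 2.5" --pt "0 0 -11 0 2.5" --pt "0 0 -13 0 2.5" --pt "0 0 -13 0 2.5"

```text
time: 24.77
tool_pos: [0.4651, -0.0193, 0.2384]
orientation: [[-0.248, 0.969, 0.007], [0.969, 0.248, 0.002], [0.0, 0.007, -1.0]]
wrist_force: [0.9, -0.4, -0.8]
opening: 0.504
finger_force: 46.1
```

```bash
python3 - <<'E'
from h import *
go(.5314,.371,.232,14.4)
E
```

```text
t24.77 pos [ 0.4651 -0.0193  0.2384] yaw 14.4 open 0.504 -> d [36.16 16.11  0.77] turn -0.0 q7 11
```

Emit:
apply_moves --pt "1.5 0.7 0 0 2.5" --pt "4 1.8 0 0 2.5" --pt "7 3.1 0 0 2.5" --pt "10 4.5 0 0 2.5" --pt "13 5.8 0 0 2.5" --pt "16 7.1 0 0 2.5" --pt "19 8.5 0 0 2.5" --pt "22 9.8 0 0 2.5" --pt "25 11.1 0 0 2.5" --pt "28 12.5 0 0 2.5" --pt "31 13.8 0 0 2.5" --pt "34 15.1 0 0 2.5"

```text
time: 25.77
tool_pos: [0.5248, 0.349, 0.2331]
orientation: [[-0.248, 0.969, -0.001], [0.969, 0.248, -0.0], [-0.0, -0.001, -1.0]]
wrist_force: [0.3, -0.1, -1.5]
opening: 0.501
finger_force: 46.1
```

Emit:
apply_moves --pt "1.6 0.7 0 0 2.5" --pt "2.2 1 0 0 2.5" --pt "2.2 1 0 0 2.5" --pt "2.2 1 2 0 2.5" --pt "2.2 1 5 0 2.5" --pt "2.2 1 8 0 2.5" --pt "2.2 1 10.5 0 2.5" --pt "2.2 1 11.5 0 2.5" --pt "2.2 1 11.5 0 2.5" --pt "2.2 1 11.5 0 2.5"

```text
time: 26.6
tool_pos: [0.5297, 0.3703, 0.1196]
orientation: [[-0.247, 0.969, 0.0], [0.969, 0.247, -0.0], [-0.0, 0.0, -1.0]]
wrist_force: [0.8, -0.5, -0.5]
opening: 0.506
finger_force: 46.2
```

```bash
python3 - <<'E'
from h import *
go(.5314,.371,.111,14.4)
E
```

```text
t26.60 pos [0.5297 0.3703 0.1196] yaw 14.3 open 0.506 -> d [0.02 0.18 0.86] turn -0.1 q7 -18
```

Emit:
apply_moves --pt "0 0.1 0.5 0 2.5" --pt "0 0.1 0.8 0 2.5" --pt "0 0.1 0.8 0 2.5" --pt "0 0.1 0.8 0 2.5" --pt "0 0.1 0.8 0 5" --pt "0 0.1 0.8 0 6.5" --pt "0 0.1 0.8 0 6.5" --pt "0 0.1 0.8 0 6.5" --pt "0 0.1 -2 0 6.5" --pt "0 0.1 -5 0 6.5" --pt "0 0.1 -9 0 6.5" --pt "0 0.1 -11 0 6.5"

```text
time: 27.6
tool_pos: [0.5313, 0.372, 0.2336]
orientation: [[-0.248, 0.969, 0.004], [0.969, 0.248, 0.003], [0.002, 0.004, -1.0]]
wrist_force: [0.9, 0.8, 0.7]
opening: 0.761
finger_force: 0.0
```

```bash
python3 - <<'E'
from h import *
go(.551,-.051,.23,45.8)
E
```

```text
t27.60 pos [0.5313 0.372  0.2336] yaw 14.4 open 0.761 -> d [-41.47  -8.58   0.25] turn -31.4 q7 -20
```

Now the square bottle.

Emit:
apply_moves --pt "-3 -0.6 0 -6 6.5" --pt "-6.5 -1.3 0 -12 6.5" --pt "-10 -2.1 0 -18 6.5" --pt "-13.5 -2.8 0 -24 6.5" --pt "-17 -3.5 0 -31.4 6.5" --pt "-20.5 -4.2 0 -31.4 6.5" --pt "-24 -5 0 -31.4 6.5" --pt "-27.5 -5.7 0 -31.4 6.5" --pt "-31 -6.4 0 -31.4 6.5" --pt "-34.5 -7.1 0 -31.4 6.5" --pt "-38 -7.9 0 -31.4 6.5" --pt "-41.4 -8.6 0 -31.4 6.5"

```text
time: 28.6
tool_pos: [0.5494, -0.0528, 0.2293]
orientation: [[-0.716, 0.698, 0.001], [0.698, 0.716, 0.0], [-0.0, 0.001, -1.0]]
wrist_force: [1.7, 0.1, -0.2]
opening: 0.763
finger_force: 0.0
```

Emit:
apply_moves --pt "0 0 0 0 6.5" --pt "0 0 0 0 6.5" --pt "0 0 0 0 6.5" --pt "0 0 0 0 6.5"

```text
time: 28.93
tool_pos: [0.5498, -0.0494, 0.2289]
orientation: [[-0.718, 0.696, -0.0], [0.696, 0.718, 0.0], [0.0, 0.0, -1.0]]
wrist_force: [0.3, 0.5, 0.4]
opening: 0.76
finger_force: 0.0
```

```bash
python3 - <<'E'
from h import *
go(.551,-.051,.105,45.8)
E
```

```text
t28.93 pos [ 0.5498 -0.0494  0.2289] yaw 45.9 open 0.760 -> d [-0.21 -0.04 12.39] turn 0.1 q7 51
```

Emit:
apply_moves --pt "-0.2 0 2 0 6.5" --pt "-0.2 0 5 0 6.5" --pt "-0.2 0 8 0 6.5" --pt "-0.2 0 11 0 6.5" --pt "-0.2 0 12.3 0 6.5" --pt "-0.2 0 12.3 0 6.5" --pt "-0.2 0 12.3 0 5" --pt "-0.2 0 12.3 0 4" --pt "-0.2 0 12.3 0 2" --pt "-0.2 0 12.3 0 2" --pt "-0.2 0 12.3 0 2" --pt "-0.2 0 12.3 0 2" --squeeze 40

```text
time: 29.93
tool_pos: [0.552, -0.052, 0.1073]
orientation: [[-0.717, 0.697, 0.002], [0.697, 0.717, 0.001], [-0.001, 0.002, -1.0]]
wrist_force: [-1.0, 2.3, 6.7]
opening: 0.463
finger_force: 41.5
```

Emit:
apply_moves --pt "0 0 -2 0 2" --pt "0 0 -5 0 2" --pt "0 0 -8 0 2" --pt "0 0 -11 0 2" --pt "0 0 -13.5 0 2" --pt "0 0 -13.5 0 2"

```text
time: 30.43
tool_pos: [0.5532, -0.0527, 0.2466]
orientation: [[-0.716, 0.698, 0.008], [0.698, 0.716, 0.001], [-0.005, 0.006, -1.0]]
wrist_force: [0.6, -1.0, -0.9]
opening: 0.461
finger_force: 40.9
```

```bash
python3 - <<'E'
from h import *
go(.5677,.2308,.24,45.8)
E
```

```text
t30.43 pos [ 0.5532 -0.0527  0.2466] yaw 45.8 open 0.461 -> d [18.75 21.31  0.7 ] turn -0.0 q7 51
```

Emit:
apply_moves --pt "1 1.1 0 0 2" --pt "2.8 3.2 0 0 2" --pt "4.8 5.5 0 0 2" --pt "6.8 7.7 0 0 2" --pt "8.8 10 0 0 2" --pt "10.8 12.3 0 0 2" --pt "12.8 14.6 0 0 2" --pt "14.8 16.8 0 0 2" --pt "16.8 19.1 0 0 2" --pt "18.2 20.7 0 0 2" --pt "18.7 21.3 0 0 2" --pt "18.7 21.3 0 0 2"

```text
time: 31.43
tool_pos: [0.565, 0.2334, 0.2402]
orientation: [[-0.719, 0.695, -0.001], [0.695, 0.719, 0.0], [0.001, -0.001, -1.0]]
wrist_force: [-1.1, 0.1, -1.3]
opening: 0.464
finger_force: 40.9
```

Emit:
apply_moves --pt "0 0 0 0 2" --pt "0 0 2 0 2" --pt "0 0 5 0 2" --pt "0 0 8 0 2" --pt "0 0 11 0 2" --pt "0 0 11.8 0 2" --pt "0 0 11.8 0 2" --pt "0 0 11.8 0 2"

```text
time: 32.1
tool_pos: [0.5663, 0.2297, 0.1239]
orientation: [[-0.716, 0.699, 0.001], [0.699, 0.716, -0.0], [-0.001, 0.0, -1.0]]
wrist_force: [0.7, -0.9, -1.9]
opening: 0.465
finger_force: 40.8
```

```bash
python3 - <<'E'
from h import *
go(.5677,.2308,.1133,45.8)
E
```

```text
t32.10 pos [0.5663 0.2297 0.1239] yaw 45.7 open 0.465 -> d [-0.02  0.17  1.06] turn -0.1 q7 25
```

Emit:
apply_moves --pt "0 0.1 0.6 0 2" --pt "0 0.1 1 0 2" --pt "0 0.1 1 0 2" --pt "0 0.1 1 0 2" --pt "0 0.1 1 0 4.5" --pt "0 0.1 1 0 6.5" --pt "0 0.1 1 0 6.5" --pt "0 0.1 1 0 6.5" --pt "0 0.1 -2 0 6.5" --pt "0 0.1 -5 0 6.5" --pt "0 0.1 -9 0 6.5" --pt "0 0.1 -10.5 0 6.5"

```text
time: 33.1
tool_pos: [0.5679, 0.2319, 0.2333]
orientation: [[-0.716, 0.698, 0.005], [0.698, 0.716, 0.003], [-0.002, 0.006, -1.0]]
wrist_force: [1.1, -0.3, 1.1]
opening: 0.76
finger_force: 0.0
```

```bash
python3 - <<'E'
from h import *
go(.521,.055,.22,104.4)
E
```

```text
t33.10 pos [0.5679 0.2319 0.2333] yaw 45.8 open 0.760 -> d [ -8.98 -15.96   1.26] turn -58.6 q7 24
```

Now the dropper.

Emit:
apply_moves --pt "-1 -1.8 0 -7 6.5" --pt "-2 -3.6 0 -14 6.5" --pt "-3 -5.4 0 -21 6.5" --pt "-4 -7.2 0 -28 6.5" --pt "-5 -9 0 -35 6.5" --pt "-6 -10.8 0 -42 6.5" --pt "-7.5 -13.3 0 -49 6.5" --pt "-9 -16 1 -56 6.5" --pt "-9 -16 1 -58.6 6.5" --pt "-9 -16 1 -58.6 6.5" --pt "-9 -16 1 -58.6 6.5" --pt "-9 -16 1 -58.6 6.5"

```text
time: 34.1
tool_pos: [0.5196, 0.0553, 0.2183]
orientation: [[-0.969, -0.248, 0.001], [-0.248, 0.969, 0.0], [-0.001, 0.0, -1.0]]
wrist_force: [0.0, -0.1, 0.2]
opening: 0.762
finger_force: 0.0
```

```bash
python3 - <<'E'
from h import *
go(.5207,.055,.1135,104.4)
im,d=grab('scene');cv2.imwrite('pics/s9.png',cv2.resize(im[140:320,260:560,::-1],None,fx=2.6,fy=2.6))
E
```

```text
t34.10 pos [0.5196 0.0553 0.2183] yaw 104.3 open 0.762 -> d [-0.09 -0.06 10.48] turn -0.1 q7 95
```

View pics/s9.png

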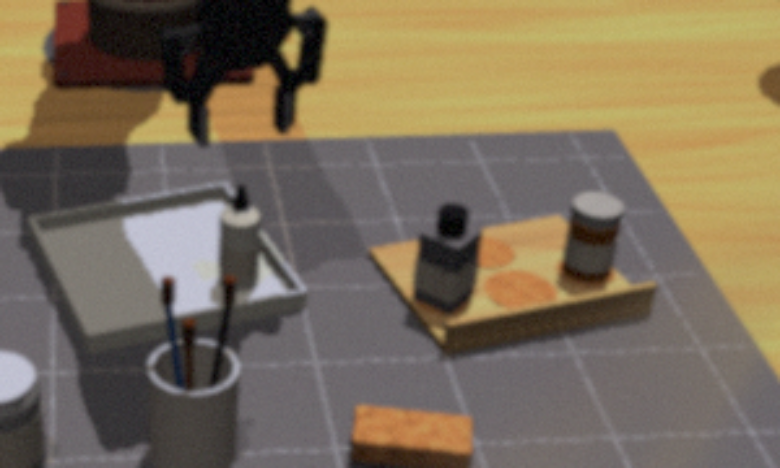

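Square bottle (448,260) and jar (592,235) are back on their discs, and the gripper is above the dropper (240,245).

Emit:
apply_moves --pt "-0.1 0 2 0 6.5" --pt "-0.1 0 5 0 6.5" --pt "-0.1 0 8 0 6.5" --pt "-0.1 0 10 0 6.5" --pt "-0.1 0 10.4 0 6.5" --pt "-0.1 0 10.4 0 6.5" --pt "-0.1 0 10.4 0 5" --pt "-0.1 0 10.4 0 4" --pt "-0.1 0 10.4 0 2" --pt "-0.1 0 10.4 0 2" --pt "-0.1 0 10.4 0 2" --pt "-0.1 0 10.4 0 2"

```text
time: 35.15
tool_pos: [0.5214, 0.0548, 0.1156]
orientation: [[-0.969, -0.248, 0.003], [-0.248, 0.969, 0.001], [-0.003, 0.0, -1.0]]
wrist_force: [-0.2, 1.3, 7.4]
opening: 0.41
finger_force: 40.3
```

Emit:
apply_moves --pt "0 0 -2 0 2" --pt "0 0 -5 0 2" --pt "0 0 -8 0 2" --pt "0 0 -11 0 2" --pt "0 0 -13 0 2" --pt "0 0 -13 0 2"

```text
time: 35.65
tool_pos: [0.5222, 0.0545, 0.2492]
orientation: [[-0.969, -0.248, 0.008], [-0.248, 0.969, 0.002], [-0.008, 0.0, -1.0]]
wrist_force: [0.5, -0.1, -0.0]
opening: 0.408
finger_force: 39.9
```

```bash
python3 - <<'E'
from h import *
go(.4957,.2862,.24,104.4)
E
```

```text
t35.65 pos [0.5222 0.0545 0.2492] yaw 104.4 open 0.408 -> d [-3.17 23.1   0.95] turn -0.0 q7 95
```

Emit:
apply_moves --pt "-0.2 1.2 0 0 2" --pt "-0.5 3.5 0 0 2" --pt "-0.9 6.5 0 0 2" --pt "-1.3 9.5 0 0 2" --pt "-1.7 12.5 0 0 2" --pt "-2.1 15.5 0 0 2" --pt "-2.5 18.5 0 0 2" --pt "-2.9 21 0 0 2" --pt "-3.2 23 0 0 2" --pt "-3.2 23 0 0 2" --pt "-3.2 23 0 0 2"

```text
time: 36.57
tool_pos: [0.4927, 0.2868, 0.2425]
orientation: [[-0.968, -0.251, -0.002], [-0.251, 0.968, -0.001], [0.002, -0.001, -1.0]]
wrist_force: [0.7, -0.2, -1.3]
opening: 0.41
finger_force: 39.9
```

Emit:
apply_moves --pt "0 0 0 0 2" --pt "0 0 2 0 2" --pt "0 0 5 0 2" --pt "0 0 8 0 2" --pt "0 0 10.5 0 2" --pt "0 0 11 0 2" --pt "0 0 11 0 2" --pt "0 0 11 0 2"

```text
time: 37.23
tool_pos: [0.4947, 0.2847, 0.1349]
orientation: [[-0.969, -0.247, 0.001], [-0.247, 0.969, 0.0], [-0.001, -0.0, -1.0]]
wrist_force: [-0.2, 0.5, -0.3]
opening: 0.411
finger_force: 39.9
```

```bash
python3 - <<'E'
from h import *
go(.4957,.2862,.1216,104.4)
E
```

```text
t37.23 pos [0.4947 0.2847 0.1349] yaw 104.3 open 0.411 -> d [-0.13  0.12  1.33] turn -0.1 q7 72
```

Emit:
apply_moves --pt "-0.1 0.1 0.8 0 2" --pt "-0.1 0.1 1.25 0 2" --pt "-0.1 0.1 1.25 0 2" --pt "-0.1 0.1 1.25 0 2" --pt "-0.1 0.1 1.25 0 4.5" --pt "-0.1 0.1 1.25 0 6" --pt "-0.1 0.1 1.25 0 6" --pt "-0.1 0.1 1.25 0 6" --pt "-0.1 0.1 -2 0 6" --pt "-0.1 0.1 -6 0 6" --pt "-0.1 0.1 -10 0 6" --pt "-0.1 0.1 -13 0 6"

```text
time: 38.23
tool_pos: [0.4952, 0.2864, 0.2673]
orientation: [[-0.969, -0.248, 0.002], [-0.248, 0.969, 0.001], [-0.002, 0.001, -1.0]]
wrist_force: [1.0, 0.7, 0.7]
opening: 0.701
finger_force: 0.0
```

Emit:
apply_moves --pt "0 0 -3 0 6" --pt "3 0 -5 0 6" --pt "6 0 -5 0 6" --pt "8 0 -5 0 6" --pt "8 0 -5 0 6" --pt "8 0 -5 0 6" --pt "8 0 -5 0 6"

```text
time: 38.82
tool_pos: [0.4178, 0.2665, 0.3141]
orientation: [[-0.969, -0.248, 0.001], [-0.248, 0.969, 0.0], [-0.001, 0.0, -1.0]]
wrist_force: [-0.2, 0.5, 1.3]
opening: 0.706
finger_force: 0.0
```

```bash
python3 - <<'E'
from h import *
out=[]
for n in('scene','top'):
    im,d=grab(n);Q=cloud(n,d);P=np.load(f'P_{n}.npy')
    if n=='scene':cv2.imwrite('pics/end.png',im[...,::-1])
    for nm,x,y,a,b in(('drop',.495,.287,.05,.115),('sq',.567,.23,.05,.105),('jar',.532,.369,.05,.088),('tin',.75,-.147,.03,.09),('mug',.75,-.002,.03,.088),('block',.76,.165,.015,.035)):
        r=[]
        for p in(P,Q):
            m=(np.hypot(p[...,0]-x,p[...,1]-y)<.06)&(p[...,2]>a)&(p[...,2]<b)
            if nm in('drop','sq','jar'):m&=np.hypot(p[...,0]-x,p[...,1]-y)<.045
            r.append(np.median(p[m],0))
        print(n,nm,'shift mm',((r[1]-r[0])*1000).round(1))
print(telemetry.get_obs()['tool_pos'],telemetry.get_obs()['time'])
E
```

```text
scene drop shift mm [-1.1 -1.4 -1.7]
scene sq shift mm [-1.3  2.7  0. ]
scene jar shift mm [-2.5  1.  -0.1]
scene tin shift mm [-0.5 -0.  -0.3]
scene mug shift mm [-0.  -0.1 -0.6]
scene block shift mm [ 0.7 -0.1 -0.1]
top drop shift mm [-1.3 -0.7  0.1]
top sq shift mm [-1.4  2.4  0. ]
top jar shift mm [-1.7  1.1 -0.2]
top tin shift mm [ 0.1 -0.1 -0.1]
top mug shift mm [-0.3 -0.   0.5]
top block shift mm [-0.1  0.3 -0. ]
[0.41804019 0.26645599 0.31370635] 38.9167
```

View pics/end.png

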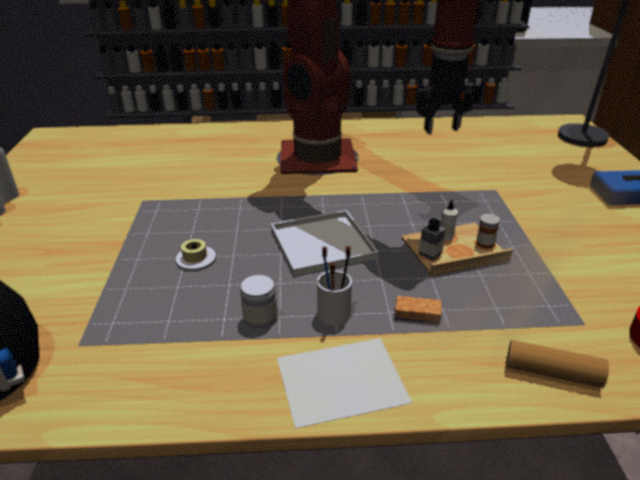

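The roll is on the spindle (194,250). The three bottles stand upright on the rack (432,240; 450,220; 487,230), each within 3 mm of its start. The bystanders haven't moved and the arm is clear.

```bash
python3 -c "
from rig import manip
print(manip.close_job())"
```

```text
the job is handed in; nothing more can be done
None
```

The job is handed in at about 39 s of the 136 s allowed: the roll is on the spindle with the post through its hole, all three bottles are back upright within about 3 mm of their starts, and the tin, mug and block haven't moved; the hand-in gave no verdict.

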